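# Lock the amber reference cell into the honey colour meter

## Robot

A 6-joint arm with a two-finger parallel gripper is mounted at the origin on a cart in front of the work surface, level with it; the furniture and walls round the work are solid. World frame = base frame: x ahead of the robot, y to its left, z up, the work surface at z = 0. Lengths are in mm, angles in rad, forces in N, time in s.
With the tool pointing down it reaches from about 275 to 750 mm from the base axis. Payload 10.2 kg.
Tool frame: the origin (TCP) lies at the centre of the arm's flange, where the gripper is bolted on; the fingertips stand ctrl.tip_reach ahead of it and the grasp point (between the pads) lies 155 mm ahead of it (ctrl.tip_reach is the distance from the TCP to the fingertips, in mm); z points along the fingers, y is the direction in which the jaws open and shut (so a half turn about z gives the same grasp; the last joint's range is limited). The gripper opens to 85 mm and grips with 20 to 120 N. Pads are 22 mm wide; open, the fingers measure 114 mm over their backs; the gripper's body (76 mm by 85 mm) begins 54 mm behind the grasp point. The pads swing forward as they close: fully open they stand 13 mm farther back than shut.
Start: joints at [-1.398, 0.313, 1.498, -0, 1.331, -0.223], TCP at [202.4, -484.424, 404.694] pointing down, gripper open.
Joint ranges: [-2.94, 2.94], [-0.97, 2.17], [0.19, 2.56], [-1.23, 4.37], [0.02, 3.11], [-2.88, 2.88]. Speed limits (rad/s): [2.39, 2.39, 3.01, 3.14, 3.14, 3.14].

## Interface

Orientations are given as a unit quaternion [w, x, y, z].
In Python, from rig import ctrl, viewer gives the robot as it stands.
- The arm moves only by the tool drive_tool, never from a script. Its argument "rows" is a list that holds one entry, the list of rows, each a list of 6 numbers: the shift along the world's x, y, z normalised to -1 to 1, where 1 is 0.1 m, then the turn, a rotation vector about the world's x, y, z normalised to -1 to 1, where 1 is 90 degrees. A call has 1 to 10 rows; each row is the pose to reach, as a shift and turn from the pose measured when the call began; what a row does not reach only later rows make up. A row lasts 1/8 s, in which the tool goes at most 62.5 mm and 10.7 degrees, less where a joint would pass 70% of its speed; a pose out of reach is approached as far as the arm can. A call with a number of a shift or a turn outside -1 to 1 is refused whole. A call with a gripper value outside its range is refused whole. "fingers" is the opening, from -1 (shut) to 1 (fully open), set as the call begins (left out, the last holds). The fingers move at their own pace and stop on an object; "force" is the grip in N (left out, the last holds). Time passes only in rows, so rows that repeat a pose let the fingers close. It gives the time, the measured TCP pose, the force and the opening at its end, in the units of the state.
- ctrl.sense(): the state, without advancing time (a new reading comes with each control period).
- viewer.capture(name): name is "side" or "top"; returns the picture (480x640x3 uint8, red, green, blue); there is no depth.
- viewer.calibration(name): a dict with "mtx" (3x3 intrinsics, pixels), "dist_coeffs" ([k1, k2, p1, p2, k3] as OpenCV has them; the pictures are not rectified), "extrinsics" (4x4, takes a point from camera to world coordinates). Camera axes: x right, y up, looking along -z (the intrinsics and any distortion apply to the point x, -y, -z); pixel columns grow to the right and rows downward; lengths in mm; the calibration is good to about 2 mm. A picture is of the moment at which its call begins. calibration takes no time and is no camera call.
- ctrl.finish_job(): hands the job in, once; it reports no verdict.
The state is a dict: "time_s": time; "joints": joint angles; "dq": joint speeds; "tau": joint torques, N m; "eef_pos": TCP position; "ee_rot": TCP orientation; "force": force on the tool from outside, world axes, zero at the start; "wrist_torque": the same for the moment, N m; "grip_width": opening from 0.0 (shut) to 1.0 (fully open).
Only numpy, scipy, OpenCV 4.12 (cv2) and the standard library are available. Lean on these libraries where they do the work, as an engineer would, in place of code of your own. Each camera call takes 0.05 s, during which the arm holds its last target.

## Task

Set the honey colour meter up for its check reading: take the amber reference cell from the wooden stand by its black ribbed sides (never touch its glass) and lower it into the meter's round socket, feeling for the two slots in the steel ring that let its lugs down. Press it down against the spring, turn it clockwise, and the ring with it, as far as it will go and let it spring up locked, so that its clear glass faces look straight at the lamp and the detector. Leave it there released, and leave the clear cell in the stand and the things round about as they are.

Things in the scene. Friction and masses are not known exactly. Their poses are not given: they have to be found in the camera images.
- amber_cell: loose upright cell, 128 mm tall, 0.3 kg (+-25%), same when turned half round, yaw any; amber glass, amber dot on its black cap. Origin: centre of the foot's underside, z up. Round foot 56 mm across, z 0-24 mm, lower edge chamfered, two steel lugs on it along +x and -x: 12 mm wide, z 2-8 mm, to 35 mm from the axis. Above it a square frame 40 x 40 mm, clear glass faces to +y and -y (z 29-70 mm)
- amber_grip (a point): on the cell's axis, 108 mm above its origin, axes as the cell's: middle of the solid black head (40 x 40 mm, 70 to 128 mm above the origin). Grip its finely ribbed +x and -x sides, 40 mm across along x. A red line on the cap runs along x, over the lugs
- amber_cell_glass: amber glass block in the amber cell (fixed to it), 28 x 36 x 41 mm; origin at the centre of its underside, 29 mm above the cell's origin, axes as the cell's. Fingers must not touch it
- clear_cell: the other cell, of the same shape and axes but with water-clear glass and a white dot; it stays in the stand
- cell_stand: fixed wooden block 104 x 215 x 18 mm, origin at the centre of its underside; two loose round recesses 74 mm across, floor 6 mm above the worktop, 55 mm from the middle along +y and -y; a cell stands upright in each, which one in which varies
- meter: fixed white meter, base 150 x 220 mm, deck 26 mm high; origin at worktop level on its socket's vertical axis; x away from the side with display and keys; y is the light path: lamp housing at +y, detector at -y, each 58 x 54 mm, 78 mm high, ports 45 mm from the axis, 64 mm up. In the deck a steel ring, 92 mm across, turns stiffly (0.25 N m) round the socket; its angle is not reported
- socket (a point): socket's fixed floor on its axis, 6 mm above the worktop, axes as the meter's. Heights from here: steel ring's top 22 mm, bore 58.4 mm across. A spring floor carries the foot at 12 mm and can be pressed down to 5 mm, where it stops; it pushes up with 8 N at first, 12 N at the bottom. A cell with its lugs on top of the ring stands at 20 mm, not in; over a slot it goes down to 12
- sugar_jar: loose clear jar with a lid, 80 mm across, 163 mm tall, origin under its centre; not to be disturbed
- spotted_mug: loose mug with blue spots, 92 x 127 x 93 mm, origin under its centre; not to be disturbed
- lemon: loose lemon, 71 x 53 x 51 mm; not to be disturbed
- measuring_mark (a point): dark mark on the deck at the meter's +x, 50 mm from the axis (another at -x). The ring stands anywhere from its clockwise end stop (its two red lines at these marks) to 22 degrees anticlockwise of it, seen from above. Its two entry slots for the lugs, 16 mm wide, by red dots, lie 60 degrees anticlockwise of its red lines: so 60 to 82 degrees from the meter's +x and -x; find them by sight or feel
- amber_lug (a point): outer end of the amber cell's +x lug (35 mm from the axis, 5 mm over the foot's underside). In the slots the foot must be pressed below 7 mm over the socket floor to turn; after 60 degrees clockwise in the ring the lugs meet its stop, and the ring turns with the cell to its own end stop. Let go, the spring lifts the lugs 5 mm into the ring's notches, foot at about 10.5 mm: locked

How it is judged:
By the outcome, as a careful person would: the job done as asked, in the order asked, and still so for the second after the job is handed in, with the robot touching nothing.
It also fails if it takes over 64 s, if anything falls off the work surface, if the arm or the gripper's body presses on something with over 40 N, if the wrist force passes 120 N, or if a joint passes its speed limit or range.

## Working session

There is one attempt and no reset: what is moved stays moved. The work goes in short steps, Python scripts to look and compute and a tool call to move; the robot and the scene stay as the last step left them, time stands still between calls to the robot, and variables do not carry over. Pictures are saved under pics/ and viewed, and the job is handed in when it is done.

Besides the shell and the picture viewer there is one more tool, called after ">>>" as name([rows], argument=value, ...), one row to a line, values as JSON. drive_tool: Moves the arm, as the interface text tells. Scaled input: -1 to 1 covers 0.1 m each way for a shift and 90 degrees each way for a turn. Its arguments: {"type":"object","properties":{"rows":{"type":"array","items":{"type":"array","items":{"type":"array","items":{"type":"number"}}}},"fingers":{"type":"number"},"force":{"type":"number"}},"required":["rows"]}

```bash
ls; mkdir -p pics
python3 - <<'E'
from rig import ctrl, viewer
import cv2, numpy as np
s=ctrl.sense(); print(s, ctrl.tip_reach)
for n in ("side","top"):
    im=viewer.capture(n); cv2.imwrite(f"pics/{n}0.png",im[:,:,::-1])
    c=viewer.calibration(n); print(n,c)
E
```

```text
pics
{'time_s': 0.0, 'joints': array([-1.39841610e+00,  3.13468795e-01,  1.49845672e+00,  9.28528967e-07,
        1.33101730e+00, -2.23414673e-01]), 'dq': array([-0.00018336, -0.00220966,  0.00024231,  0.00055459, -0.00014188,
        0.00028465]), 'tau': array([-3.49022093e-04, -4.12269831e+01, -2.59742296e+01, -2.31042031e-04,
        4.14993876e-03,  1.67673278e-05]), 'eef_pos': array([ 202.38415019, -484.37981733,  404.11791801]), 'ee_rot': array([-6.74849447e-04,  9.80481921e-01,  1.96608103e-01,  1.76750753e-05]), 'force': array([-0.08637754, -0.44913327, -0.13757954]), 'wrist_torque': array([-0.01434311,  0.00483951, -0.02424435]), 'grip_width': 1.0047329055939076} 173.4
side {'mtx': array([[481.83028968,   0.        , 317.54603332],
       [  0.        , 481.83028968, 242.0457853 ],
       [  0.        ,   0.        ,   1.        ]]), 'dist_coeffs': array([-0.00169673,  0.        ,  0.        ,  0.        ,  0.        ]), 'extrinsics': array([[-8.94004377e-01,  2.23000768e-01, -3.88621707e-01,
        -2.63378442e+01],
       [-4.47786965e-01, -4.14504541e-01,  7.92258051e-01,
         1.15193666e+03],
       [ 1.55886913e-02,  8.82301900e-01,  4.70425711e-01,
         7.48465783e+02],
       [ 0.00000000e+00,  0.00000000e+00,  0.00000000e+00,
         1.00000000e+00]])}
top {'mtx': array([[443.59760736,   0.        , 326.25334334],
       [  0.        , 443.59760736, 235.85290979],
       [  0.        ,   0.        ,   1.        ]]), 'dist_coeffs': array([-0.00811322,  0.        ,  0.        ,  0.        ,  0.        ]), 'extrinsics': array([[ 1.19597240e-02,  9.91380356e-01, -1.30468215e-01,
         3.86652165e+02],
       [-9.99860681e-01,  1.03372867e-02, -1.31056813e-02,
         5.14394986e+01],
       [-1.16440277e-02,  1.30606778e-01,  9.91365869e-01,
         1.17511160e+03],
       [ 0.00000000e+00,  0.00000000e+00,  0.00000000e+00,
         1.00000000e+00]])}
```

View pics/side0.png

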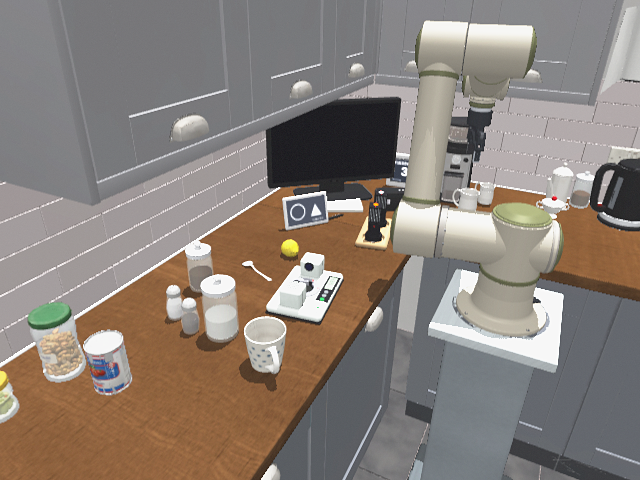

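View pics/top0.png

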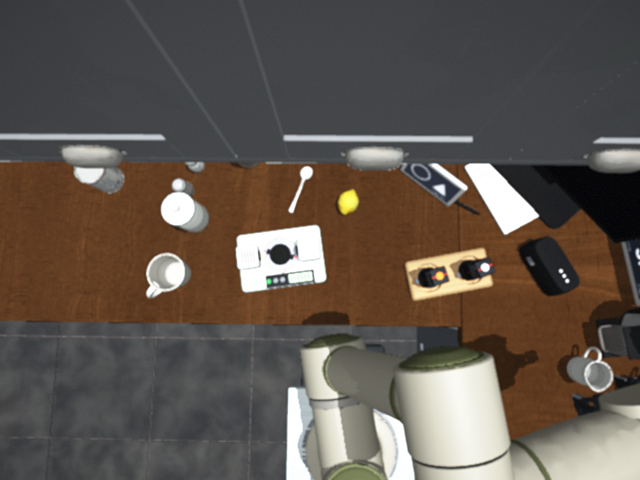

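```bash
cat > h.py <<'E'
import numpy as np, cv2
from rig import ctrl, viewer
def cal(n):
    c=viewer.calibration(n); return c["mtx"],c["dist_coeffs"],c["extrinsics"]
def ray(n,uv):
    K,d,T=cal(n); p=cv2.undistortPoints(np.array([[uv]],float),K,d)[0,0]
    v=T[:3,:3]@np.array([p[0],-p[1],-1.0]); return T[:3,3],v
def onz(n,uv,z):
    o,v=ray(n,uv); return o+v*(z-o[2])/v[2]
def proj(n,P):
    K,d,T=cal(n); q=(np.atleast_2d(P)-T[:3,3])@T[:3,:3]; q=q*[1,-1,-1]
    return cv2.projectPoints(q.astype(float),np.zeros(3),np.zeros(3),K,d)[0][:,0]
def tri(uvs,uvt):
    A=[];b=[]
    for n,uv in(("side",uvs),("top",uvt)):
        o,v=ray(n,uv); v=v/np.linalg.norm(v); M=np.eye(3)-np.outer(v,v); A.append(M); b.append(M@o)
    A=np.vstack(A); b=np.hstack(b); x,r,_,_=np.linalg.lstsq(A,b,rcond=None); return x,np.sqrt(r)
def crop(im,x0,y0,x1,y1,f,fn):
    cv2.imwrite(fn,cv2.resize(im[y0:y1,x0:x1,::-1],None,fx=f,fy=f,interpolation=cv2.INTER_CUBIC))
E
python3 - <<'E'
import cv2
from h import crop
t=cv2.imread("pics/top0.png")[:,:,::-1]; s=cv2.imread("pics/side0.png")[:,:,::-1]
crop(t,400,240,500,305,8,"pics/t_st.png")
crop(t,230,220,330,295,8,"pics/t_m.png")
crop(s,260,245,350,325,7,"pics/s_m.png")
crop(s,350,185,410,255,8,"pics/s_st.png")
E
```

```text
(no output)
```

View pics/t_st.png

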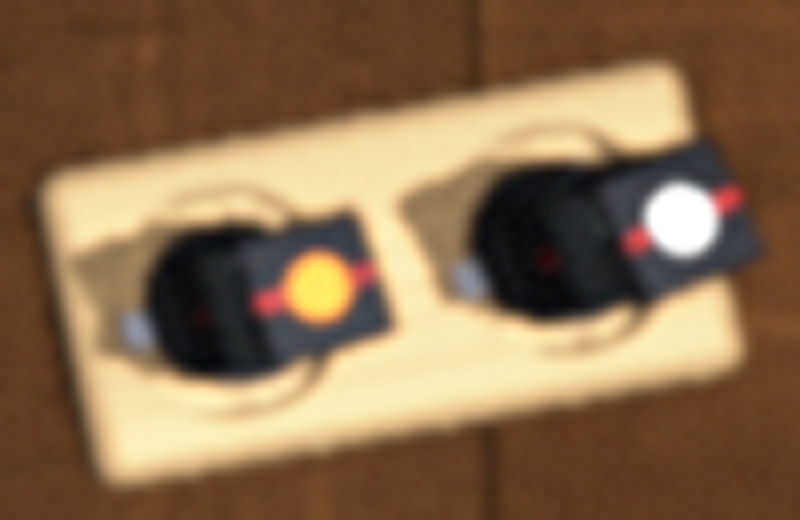

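View pics/t_m.png

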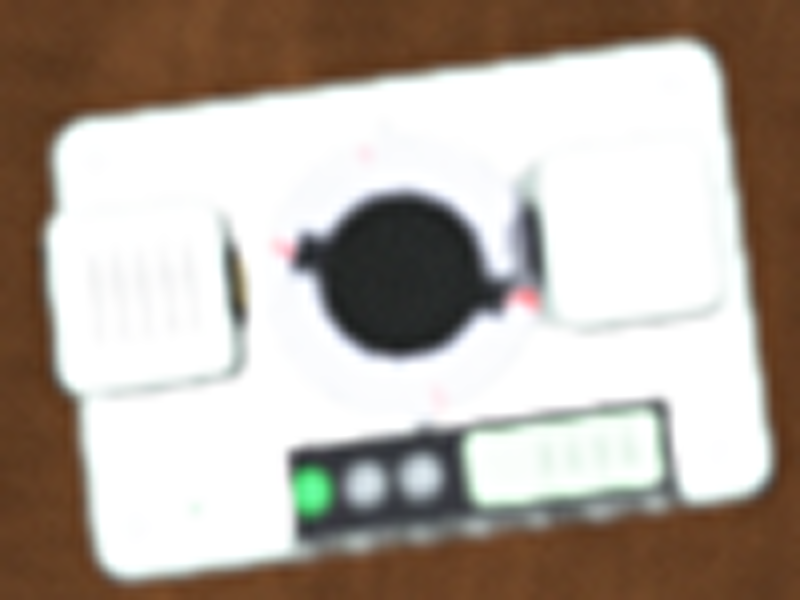

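View pics/s_m.png

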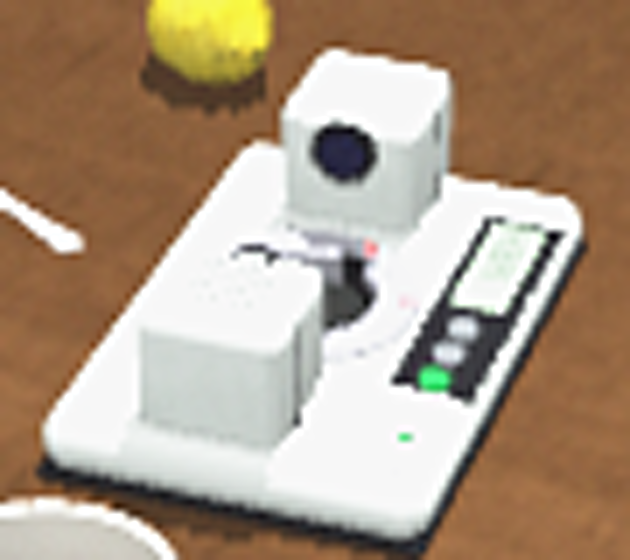

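View pics/s_st.png

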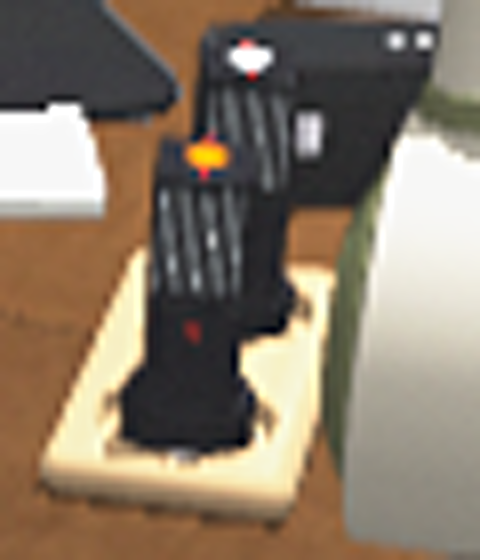

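```bash
cat > m.py <<'E'
import cv2, numpy as np
from h import *
t=cv2.imread("pics/top0.png"); s=cv2.imread("pics/side0.png")
def cen(im,lo,hi,box,name):
    h=cv2.cvtColor(im,cv2.COLOR_BGR2HSV); m=cv2.inRange(h,lo,hi)
    x0,y0,x1,y1=box; mm=np.zeros_like(m); mm[y0:y1,x0:x1]=m[y0:y1,x0:x1]
    n,l,st,c=cv2.connectedComponentsWithStats(mm)
    for i in range(1,n):
        if st[i,4]>=2: print(name,c[i].round(2),st[i])
cen(t,(10,150,150),(28,255,255),(430,265,452,287),"amb top")
cen(s,(8,150,150),(28,255,255),(365,195,385,210),"amb side")
cen(t,(0,120,120),(6,255,255),(425,265,500,290),"red top"); cen(t,(172,120,120),(180,255,255),(425,265,500,290),"red2 top")
cen(t,(0,0,235),(180,30,255),(470,255,500,280),"white top")
cen(t,(0,0,0),(180,255,90),(262,238,296,268),"bore")
cen(t,(0,25,150),(10,255,255),(255,230,305,275),"pink"); cen(t,(165,25,150),(180,255,255),(255,230,305,275),"pink")
E
python3 m.py
```

```text
amb top [439.33 275.44] [436 272   8   8  55]
amb side [369.94 199.56] [365 195   9   9  18]
amb side [375.33 203.93] [373 203   6   3  15]
amb side [367.57 207.29] [367 206   2   4   7]
red top [444. 274.] [444 273   1   3   3]
red top [446.  273.5] [446 273   1   2   2]
red top [433.6 277.2] [432 276   4   3   5]
red2 top [490.5 265.5] [490 265   2   2   2]
red2 top [478.86 269.57] [478 268   3   4   7]
red2 top [445. 274.] [445 273   1   3   3]
red2 top [433.   277.25] [432 276   3   3   4]
white top [484.75 267.  ] [481 264   8   7  48]
bore [279.71 253.97] [267 245  26  19 320]
pink [265.  250.5] [264 250   3   2   6]
pink [295.27 257.  ] [293 256   5   3  11]
```

```bash
cat > m2.py <<'E'
import cv2, numpy as np
from h import *
t=cv2.imread("pics/top0.png").astype(float); s=cv2.imread("pics/side0.png").astype(float)
def wc(w,box):
    x0,y0,x1,y1=box; a=w[y0:y1,x0:x1]; yy,xx=np.mgrid[y0:y1,x0:x1]; return np.array([(a*xx).sum(),(a*yy).sum()])/a.sum()
B,G,R=t[...,0],t[...,1],t[...,2]
red=np.clip(R-np.maximum(G,B)-25,0,None); 
# amber: dot
dot=np.clip(G-80,0,None)*np.clip(R-B-80,0,None)*(R>180)
d=wc(dot,(434,270,446,282)); print("dot",d, onz("top",d,134))
sb,sg,sr=s[...,0],s[...,1],s[...,2]
ds=np.clip(sg-70,0,None)*np.clip(sr-sb-80,0,None)
d2=wc(ds,(371,201,381,208)); print("dot side",d2, onz("side",d2,134), tri(d2,d))
rr=np.clip(R-np.maximum(G,B)-40,0,None)*(np.abs(G-B)<40)
print(R[270:282,428:450].astype(int)); print(G[270:282,428:450].astype(int))
a=wc(rr,(430,274,436,281)); b=wc(rr,(443,271,449,277)); A=onz("top",a,134);Bq=onz("top",b,134)
print(a,b,A,Bq,"yaw",np.degrees(np.arctan2(*(A-Bq)[[1,0]])),"mid",(A+Bq)/2)
# meter ring
pk=np.clip(R-G-12,0,None)
for nm,box in (("dotL",(262,247,269,254)),("dotR",(291,253,300,261)),("lineT",(272,236,280,243)),("lineB",(281,266,289,274))):
    p=wc(pk,box); print(nm,p,onz("top",p,28)[:2])
dk=np.clip(150-G,0,None)
p=wc(dk,(264,241,296,267)); print("bore",p,onz("top",p,20))
E
python3 m2.py
```

```text
dot [439.32372595 275.45962105] [ 433.1712485  -199.86221133  134.        ]
dot side [375.41711323 204.01187906] [ 433.99779363 -201.69225891  134.        ] (array([ 433.20288101, -199.60180906,  134.96428695]), array([0.11257567]))
[[ 14  23  45  49  56  60  64  64  62  64  68  77  75  67  61  55  66 121
  208 250 252 251]
 [ 27  36  52  63  70  70  69  66  74 103 150 179 173 141  96  65  63  97
  175 240 251 251]
 [ 39  47  56  69  73  69  69  77 127 201 251 255 255 246 187 118  97 123
  175 234 251 252]
 [ 41  40  48  66  71  69  71 114 203 255 255 255 255 255 254 201 174 183
  201 234 251 253]
 [ 35  33  40  55  65  69  84 154 248 255 255 255 255 255 255 247 215 197
  188 208 243 252]
 [ 35  30  33  53  73  88 123 203 255 255 255 255 255 255 255 253 205 152
  129 157 227 250]
 [ 36  31  36  71 129 167 192 238 255 255 255 255 255 255 255 248 165  95
   77 120 205 247]
 [ 35  32  39  98 181 223 224 235 255 255 255 255 255 255 255 227 124  68
   66  94 175 240]
 [ 37  36  39  88 160 201 190 179 222 255 255 255 255 255 252 173  90  67
   65  82 148 229]
 [ 38  34  33  49  91 121 113 
[... 1169 characters left out ...]
2 107 173]
 [ 36  40  34  29  40  62  76  77  80  89 104 115 112 100  86  75  74  71
   70  71  99 162]
 [ 33  39  35  26  33  56  75  77  78  76  78  82  78  76  73  71  73  77
   86 104 139 185]]
[433.49791377 277.04867872] [444.72432432 273.81081081] [ 429.32223479 -186.2166917   134.        ] [ 437.15105111 -212.53049445  134.        ] yaw 106.56866179940906 mid [ 433.23664295 -199.37359308  134.        ]
dotL [265.24043716 250.75409836] [496.86354508 224.86766262]
dotR [295.23628692 256.85021097] [481.83268816 146.42340686]
lineT [275. 239.] [527.93866399 200.26981201]
lineB [284. 269.] [450.01849149 174.84677283]
bore [279.79488823 253.87457495] [489.85178253 187.68400829  20.        ]
```

```bash
cat > m3.py <<'E'
import cv2, numpy as np
from h import *
t=cv2.imread("pics/top0.png").astype(float)
B=t[...,0]
# white deck edges: subpixel threshold crossings of blue along scan lines
def cross(p,q,th=140,n=200):
    ts=np.linspace(0,1,n); P=np.outer(1-ts,p)+np.outer(ts,q)
    v=cv2.remap(B.astype(np.float32),P[:,0].astype(np.float32)[None],P[:,1].astype(np.float32)[None],cv2.INTER_LINEAR)[0]
    i=np.where(np.diff(np.sign(v-th))!=0)[0]; return P[i[0]] if len(i) else None
def edge(starts,ends,nm,z=26):
    pts=[cross(a,b) for a,b in zip(starts,ends)]; pts=np.array([onz("top",p,z)[:2] for p in pts if p is not None])
    vx,vy,x,y=cv2.fitLine(pts.astype(np.float32),cv2.DIST_HUBER,0,.01,.01).ravel()
    print(nm,"ang",np.degrees(np.arctan2(vy,vx)),"pt",x,y,len(pts)); return (x,y,vx,vy)
us=np.linspace(245,312,30); eT=edge([(u,222) for u in us],[(u,250) for u in us],"far edge")
vs=np.linspace(272,287,12); eL=edge([(232,v) for v in vs],[(255,v) for v in vs],"left edge low")
vs=np.linspace(232,276,25); eR=edge([(335,v) for v in vs],[(310,v) for v in vs],"right edge")
us=np.linspace(250,318,20); eB=edge([(u,300) for u in us],[(u,275) for u in us],"near",0)
E
python3 m3.py
python3 - <<'E'
import cv2,numpy as np
from h import *
t=cv2.imread("pics/top0.png")
B=cv2.resize(t[235:275,255:305],None,fx=8,fy=8,interpolation=cv2.INTER_CUBIC)
m=(cv2.cvtColor(B,cv2.COLOR_BGR2GRAY)<130).astype(np.uint8)
m=cv2.morphologyEx(m,cv2.MORPH_OPEN,cv2.getStructuringElement(2,(61,61)))
c=max(cv2.findContours(m,0,1)[0],key=cv2.contourArea); e=cv2.fitEllipse(c)
u=255+(e[0][0]+.5)/8-.5; v=235+(e[0][1]+.5)/8-.5
print(e,u,v,onz("top",(u,v),28)[:2], onz("top",(u,v),20)[:2])
E
```

```text
far edge ang -81.63075 pt 555.01465 188.41469 30
left edge low ang 8.70085 pt 422.07263 287.95688 12
right edge ang 8.461699 pt 479.3629 72.72209 25
near ang -80.63125 pt 404.09225 185.92827 18
((201.24844360351562, 154.7264404296875), (159.7079620361328, 170.1613006591797), 96.60026550292969) 279.71855545043945 253.90330505371094 [489.05999927 186.93708987] [489.7741954  187.88205523]
```

Run:
```python
from h import *
for a,b in (((190,127),(92,155)),((301,90),(373,158)),((357,70),(615,160))): print(tri(a,b))
print(tri((290,248),(347,201)))
# lamp housing top corners? side crop detector top: (330,50)/7
c=lambda x,y:(260+(x+.5)/7-.5,245+(y+.5)/7-.5)
d=lambda x,y:(230+(x+.5)/8-.5,220+(y+.5)/8-.5)
print("det corner far +x -y?",tri(c(330,52),d(700,140)),tri(c(450,72),d(715,310)))
```

```text
(array([602.03272897, 433.78651577, 502.56333305]), array([2.86750711]))
(array([599.96359825, -10.9971444 , 501.69590034]), array([1.41892294]))
(array([ 596.92619284, -386.38752946,  505.91793349]), array([1.6184313]))
(array([629.48201887,  12.34094809,  26.71962938]), array([2.39199966]))
det corner far +x -y? (array([528.35119123,  89.06139736,  76.68580192]), array([0.65199091])) (array([475.75736466,  83.84606378,  78.73007763]), array([1.70288023]))
```

>>> drive_tool([
  [[0.13,0.16,0,0,0,0.107],[0.26,0.32,0,0,0,0.214],[0.39,0.48,0,0,0,0.321],[0.52,0.64,0,0,0,0.428],[0.65,0.8,0,0,0,0.535],[0.77,0.95,0,0,0,0.644]],
], fingers=1)

```text
time_s: 0.85
eef_pos: [279.8, -388.8, 403.9]
ee_rot: [-0.001, 0.761, 0.649, -0.0]
force: [-1.0, 0.6, -0.4]
grip_width: 1.0
```

>>> drive_tool([
  [[0.13,0.16,0,0,0,0.107],[0.26,0.32,0,0,0,0.214],[0.39,0.48,0,0,0,0.321],[0.52,0.64,0,0,0,0.428],[0.65,0.8,0,0,0,0.535],[0.77,0.95,0,0,0,0.643]],
])

```text
time_s: 1.6
eef_pos: [357.2, -293.2, 403.7]
ee_rot: [-0.001, 0.349, 0.937, -0.0]
force: [-0.2, 0.4, -0.0]
grip_width: 0.999
```

>>> drive_tool([
  [[0.13,0.16,-0.1,0,0,0.107],[0.26,0.32,-0.2,0,0,0.214],[0.39,0.48,-0.3,0,0,0.321],[0.52,0.64,-0.4,0,0,0.428],[0.65,0.8,-0.4,0,0,0.535],[0.77,0.94,-0.4,0,0,0.643],[0.77,0.94,-0.4,0,0,0.643]],
])

```text
time_s: 2.48
eef_pos: [434.5, -198.6, 363.4]
ee_rot: [-0.001, -0.148, 0.989, -0.001]
force: [-0.1, -0.4, 0.3]
grip_width: 0.998
```

```bash
cat > st.py <<'E'
from h import *
from scipy.spatial.transform import Rotation as R
s=ctrl.sense(); q=s["ee_rot"]; r=R.from_quat([q[1],q[2],q[3],q[0]]).as_matrix()
print("t",round(s["time_s"],2),"pos",s["eef_pos"].round(2),"jaw",np.degrees(np.arctan2(r[1,1],r[0,1])).round(2),"z",r[:,2].round(4),"F",s["force"].round(2),"M",s["wrist_torque"].round(3),"g",round(float(s["grip_width"]),3),"j",s["joints"].round(2))
E
python3 st.py
python3 - <<'E'
from h import *
for n in ("side","top"):
    im=viewer.capture(n); cv2.imwrite(f"pics/{n}1.png",im[:,:,::-1])
    if n=="side": crop(im,330,140,430,260,5,"pics/s1c.png")
    else: crop(im,390,200,510,310,6,"pics/t1c.png")
E
```

```text
t 2.48 pos [ 434.46 -198.55  363.42] jaw 107.06 z [-0.0015 -0.0013 -1.    ] F [-0.08 -0.44  0.26] M [-0.059 -0.01  -0.031] g 0.998 j [-0.67  0.25  1.7  -0.    1.2  -2.54]
```

View pics/s1c.png

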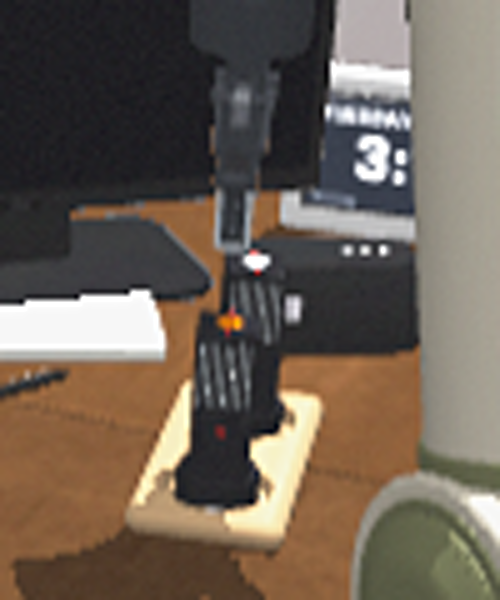

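View pics/t1c.png

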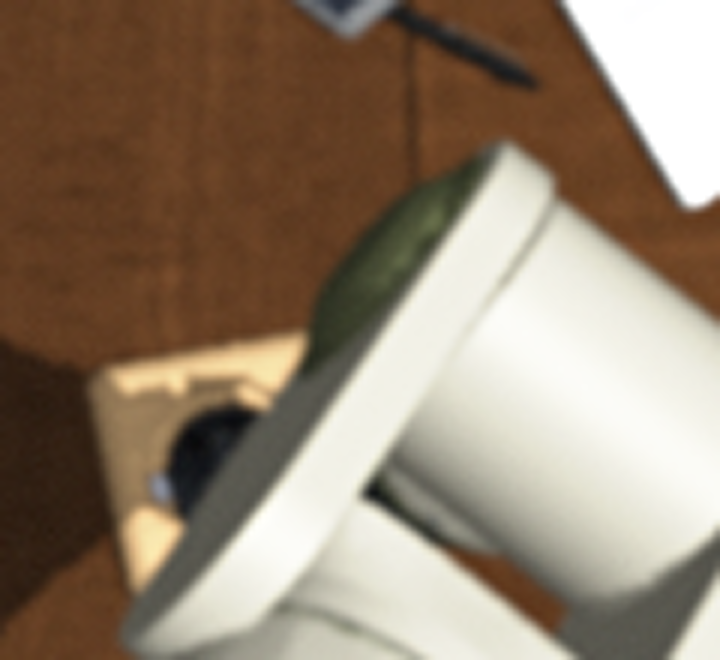

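>>> drive_tool([
  [[-0.01,-0.008,-0.15,0,0,-0.005],[-0.01,-0.008,-0.35,0,0,-0.005],[-0.01,-0.008,-0.55,0,0,-0.005],[-0.01,-0.008,-0.75,0,0,-0.005],[-0.01,-0.008,-0.88,0,0,-0.005],[-0.01,-0.008,-0.94,0,0,-0.005],[-0.01,-0.008,-0.94,0,0,-0.005]],
])

```text
time_s: 3.45
eef_pos: [432.9, -200.4, 269.6]
ee_rot: [-0.001, -0.142, 0.99, -0.001]
force: [0.6, 0.5, 0.8]
grip_width: 1.0
```

```bash
python3 st.py
python3 - <<'E'
from h import *
im=viewer.capture("side"); cv2.imwrite("pics/side2.png",im[:,:,::-1]); crop(im,340,160,410,250,7,"pics/s2c.png")
E
```

```text
t 3.45 pos [ 432.92 -200.37  269.57] jaw 106.37 z [-0.0015 -0.0016 -1.    ] F [0.63 0.48 0.76] M [ 0.018 -0.012 -0.015] g 1.0 j [-0.68  0.37  1.81 -0.    0.96 -2.53]
```

View pics/s2c.png

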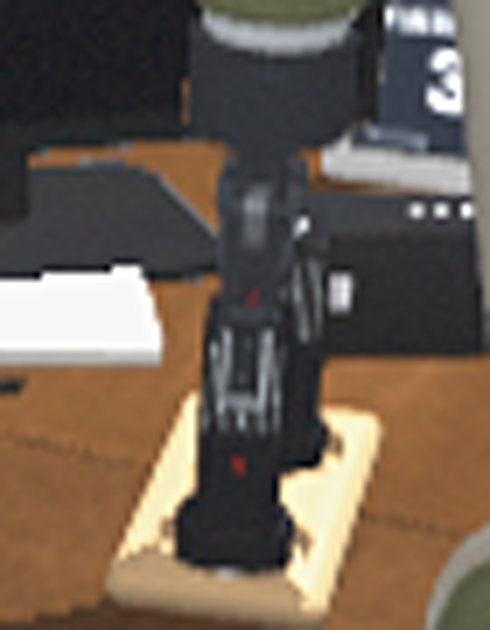

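>>> drive_tool([
  [[0,0,0,0,0,0],[0,0,0,0,0,0],[0,0,0,0,0,0],[0,0,0,0,0,0],[0,0,0,0,0,0],[0,0,0,0,0,0],[0,0,0,0,0,0],[0,0,0,0,0,0]],
], fingers=-1, force=70)

```text
time_s: 4.5
eef_pos: [433.1, -200.5, 270.4]
ee_rot: [-0.0, -0.142, 0.99, -0.001]
force: [-1.5, 0.3, 6.1]
grip_width: 0.459
```

```bash
python3 st.py
```

```text
t 4.5 pos [ 433.13 -200.47  270.37] jaw 106.38 z [-3.0e-04 -2.6e-03 -1.0e+00] F [-1.47  0.35  6.13] M [ 0.089  0.149 -0.002] g 0.459 j [-0.68  0.37  1.81 -0.    0.96 -2.53]
```

>>> drive_tool([
  [[0,0,0.1,0,0,0],[0,0,0.25,0,0,0],[0,0,0.45,0,0,0],[0,0,0.65,0,0,0],[0,0,0.8,0,0,0],[0,0,0.9,0,0,0],[0,0,0.9,0,0,0]],
])

```text
time_s: 5.38
eef_pos: [433.1, -200.5, 360.8]
ee_rot: [0.0, -0.142, 0.99, -0.002]
force: [0.1, 0.5, -2.8]
grip_width: 0.46
```

```bash
python3 st.py
python3 - <<'E'
from h import *
im=viewer.capture("side"); cv2.imwrite("pics/side3.png",im[:,:,::-1]); crop(im,340,130,410,250,6,"pics/s3c.png")
E
```

```text
t 5.38 pos [ 433.14 -200.46  360.81] jaw 106.38 z [ 5.0e-04 -3.1e-03 -1.0e+00] F [ 0.09  0.5  -2.8 ] M [ 0.055  0.008 -0.016] g 0.46 j [-0.68  0.25  1.7  -0.    1.19 -2.54]
```

View pics/s3c.png

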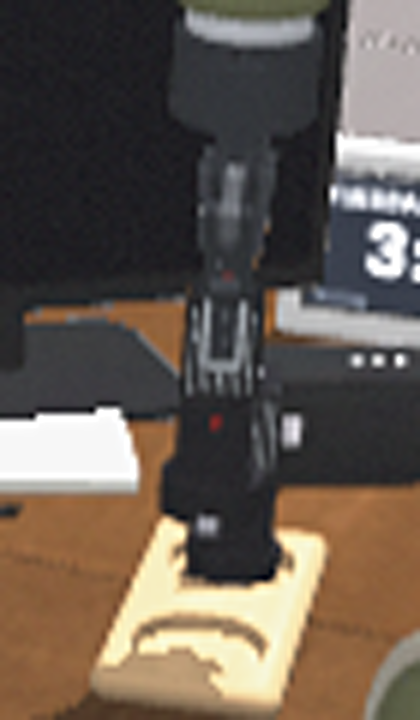

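Run:
```python
from h import *
im=cv2.imread("pics/side3.png")
print(proj("side",[[423.2,-166.9,101.4],[433.1,-200.5,360.8-155],[433.1,-200.5,96.4]]))
g=im[210:226,364:384].astype(int); print(g.sum(2)//3)
# row profile of head edges
for v in range(182,196,2): print(v,im[v,366:390].sum(1)//3)
a=np.radians(106.4)
o=np.array([433.1,-200.5,96.4]); X=np.array([np.cos(a),np.sin(a),0]);Y=np.array([-np.sin(a),np.cos(a),0])
for z in(75,85,122): print(z,proj("side",[o+20*X+20*Y+[0,0,z],o+20*X-20*Y+[0,0,z],o-20*X-20*Y+[0,0,z],o-20*X+20*Y+[0,0,z]]).round(1).tolist())
for z in (15,): 
  th=np.linspace(0,2*np.pi,200); C=np.array([o+[28*np.cos(t),28*np.sin(t),z] for t in th]); p=proj("side",C); print("foot u range",p[:,0].min(),p[:,0].max(),"v",p[:,1].mean())
for v in range(212,226,2): print(v,im[v,364:394].sum(1)//3)
```

```text
[[374.00694915 218.01629385]
 [377.20866207 183.07244033]
 [374.70977058 214.89451942]]
[[105 110  84  38  41  42  44  43  42  39  42  42  40  40  37  40  40  46
   59  49]
 [103 106  71  36  35  39  40  42  41  44  46  42  42  43  40  42  38  48
   47  39]
 [104 109  75  37  38  40  39  37  37  41  41  42  40  42  40  40  40  36
   33  35]
 [102 111  74  37  37  38  37  40  40  40  41  39  39  41  40  38  38  38
   39  35]
 [108 111  73  36  36  38  40  41  37  40  38  37  41  40  39  39  38  39
   35  38]
 [111 110  88  49  28  32  35  37  39  57  31  33  34  38  40  38  37  36
   36  42]
 [107 104 111 187 153  66  27  35  45 136 127 129  69  37  39  38  39  36
   37  42]
 [103  95 183 231 224 201 156  75  69 169 169 173  82  39  38  40  35  37
   41  41]
 [101 102 223 228 230 235 229  90  67 123 130 134  61  38  39  39  41  41
   42  41]
 [100 149 223 228 229 231 226  61  45  69  68  73  54  40  44  40  38  41
   41  41]
 [100 204 226 230 219 198 148  43  39  34  35  37  39  37  38  38  41  39
   39  42]
 [140 222 228 227 195 112  94  34  40  38  37  41  40  39  43  41  41  41
   
[... 1533 characters left out ...]
 39  39  38  39
  35  38  36  54 117 116 115 112 113 114 115 109]
216 [107 104 111 187 153  66  27  35  45 136 127 129  69  37  39  38  39  36
  37  42  36  64 114 111 110 110 109 110 107 112]
218 [101 102 223 228 230 235 229  90  67 123 130 134  61  38  39  39  41  41
  42  41  34  90 175 179 177 175 147 126 121 107]
220 [100 204 226 230 219 198 148  43  39  34  35  37  39  37  38  38  41  39
  39  42  36  48 129 228 234 234 235 238 231 216]
222 [201 225 228 224 188 120 174  48  34  39  43  44  42  42  42  44  43  41
  41  40  43  45  53 119 158 233 235 232 222 215]
224 [224 227 226 227 215 235 186  50  31  36  37  41  40  39  38  39  39  39
  39  37  36  34 119 144 117 224 236 223 218 192]
```

Run:
```python
from h import *
im=cv2.imread("pics/side0.png").astype(float); R=im[...,2]-np.maximum(im[...,0],im[...,1])
def wc(w,box):
    x0,y0,x1,y1=box; a=w[y0:y1,x0:x1]; yy,xx=np.mgrid[y0:y1,x0:x1]; return np.array([(a*xx).sum(),(a*yy).sum()])/a.sum()
w=np.clip(R-10,0,None)
a=wc(w,(309,277,317,285)); b=wc(w,(315,285,321,291)); print(a,b,onz("side",a,28),onz("side",b,28))
print(proj("side",[[481.8,146.4,28],[450,174.8,28]]))
print(tri(a,(295.24,256.85)),tri(b,(284,269)))
```

```text
[312.41338583 280.05905512] [317. 288.] [481.20419776 145.27791914  28.        ] [452.20193388 174.74080818  28.        ]
[[312.0367198  280.19788705]
 [317.72040804 288.22329833]]
(array([481.31829388, 146.16838725,  28.55236821]), array([0.71692719])) (array([450.89954054, 175.17785242,  28.5091218 ]), array([1.39081486]))
```

>>> drive_tool([
  [[0.07,0.2,0.1,0,0,0],[0.14,0.4,0.25,0,0,0],[0.2,0.7,0.3,0,0,0],[0.2,1,0.3,0,0,0]],
])

```text
time_s: 5.92
eef_pos: [453.2, -99.5, 389.7]
ee_rot: [-0.001, -0.142, 0.99, -0.001]
force: [0.9, -0.2, -3.2]
grip_width: 0.458
```

>>> drive_tool([
  [[0.1,0.33,0,0,0,-0.1],[0.2,0.66,0,0,0,-0.2],[0.3,1,0,0,0,-0.309]],
])

```text
time_s: 6.3
eef_pos: [483.4, 1.5, 388.9]
ee_rot: [-0.002, 0.102, 0.995, -0.001]
force: [0.8, 0.8, -3.1]
grip_width: 0.459
```

```bash
python3 st.py
```

```text
t 6.3 pos [483.41   1.52 388.95] jaw 78.24 z [-3.4e-03 -9.0e-04 -1.0e+00] F [ 0.81  0.79 -3.08] M [ 0.053 -0.031 -0.036] g 0.459 j [-0.24  0.24  1.64 -0.    1.27 -1.6 ]
```

>>> drive_tool([
  [[0.02,0.33,0,0,0,0],[0.03,0.66,0,0,0,0],[0.04,1,0,0,0,0]],
])

```text
time_s: 6.68
eef_pos: [487.3, 102.6, 388.1]
ee_rot: [-0.002, 0.102, 0.995, -0.001]
force: [0.0, -0.7, -3.0]
grip_width: 0.461
```

>>> drive_tool([
  [[0.01,0.33,0,0,0,0],[0.02,0.6,0,0,0,0],[0.02,0.8,0,0,0,0],[0.02,0.853,0,0,0,0],[0.02,0.853,0,0,0,0]],
])

```text
time_s: 7.3
eef_pos: [489.4, 187.7, 387.6]
ee_rot: [-0.003, 0.102, 0.995, -0.001]
force: [-0.2, 0.2, -2.5]
grip_width: 0.459
```

```bash
python3 st.py
```

```text
t 7.3 pos [489.37 187.68 387.64] jaw 78.25 z [-0.0059 -0.0012 -1.    ] F [-0.22  0.22 -2.54] M [-0.008  0.008 -0.055] g 0.459 j [ 0.14  0.33  1.53 -0.    1.3  -1.22]
```

>>> drive_tool([
  [[-0.003,-0.008,-0.2,0.0008,-0.0038,0.003],[-0.003,-0.008,-0.4,0.0008,-0.0038,0.003],[-0.003,-0.008,-0.6,0.0008,-0.0038,0.003],[-0.003,-0.008,-0.73,0.0008,-0.0038,0.003],[-0.003,-0.008,-0.73,0.0008,-0.0038,0.003]],
])

```text
time_s: 7.92
eef_pos: [489.1, 186.4, 314.1]
ee_rot: [-0.001, 0.1, 0.995, -0.0]
force: [-0.7, 0.8, -2.5]
grip_width: 0.461
```

```bash
python3 st.py
python3 - <<'E'
from h import *
im=viewer.capture("side"); cv2.imwrite("pics/side4.png",im[:,:,::-1]); crop(im,260,190,360,330,5,"pics/s4c.png")
im=viewer.capture("top"); cv2.imwrite("pics/top4.png",im[:,:,::-1]); crop(im,220,190,340,300,6,"pics/t4c.png")
E
```

```text
t 7.92 pos [489.1  186.41 314.06] jaw 78.48 z [-1.4e-03 -3.0e-04 -1.0e+00] F [-0.71  0.77 -2.49] M [-0.001  0.02   0.039] g 0.461 j [ 0.14  0.4   1.63 -0.    1.12 -1.23]
```

View pics/s4c.png

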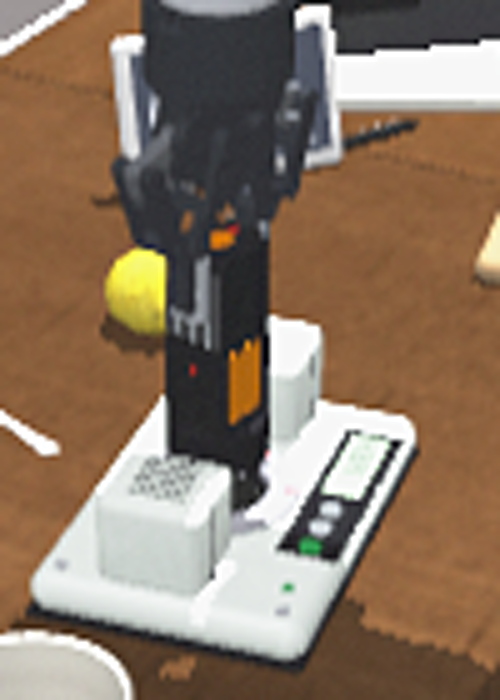

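View pics/t4c.png

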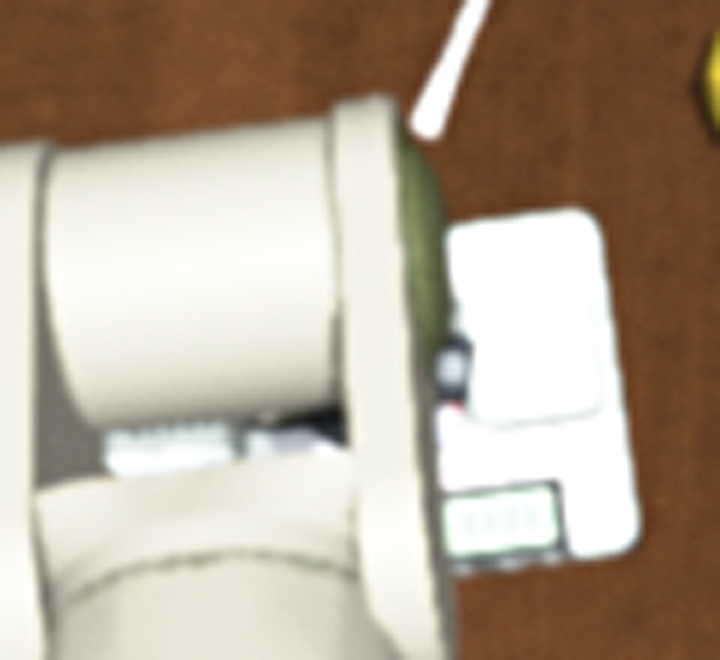

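Run:
```python
from h import *
im=cv2.imread("pics/side4.png")
a=np.radians(78.5); o=np.array([488.9,186.4,49.7]); X=np.array([np.cos(a),np.sin(a),0]);Y=np.array([-np.sin(a),np.cos(a),0])
for z in(85,110): print(z,proj("side",[o+20*X+20*Y+[0,0,z],o+20*X-20*Y+[0,0,z],o-20*X-20*Y+[0,0,z],o-20*X+20*Y+[0,0,z]]).round(1).tolist())
print("dot",proj("side",o+[0,0,128]))
for v in (248,252,256): print(v,im[v,288:320].sum(1)//3)
print(proj("side",[o-35*X+[0,0,5], o-28*Y]))
th=np.linspace(0,2*np.pi,200);p=proj("side",[o+[28*np.cos(t),28*np.sin(t),14] for t in th]);print(p[:,0].max(),p[:,1].mean())
for v in (282,284,286,288): print(v,im[v,304:322].sum(1)//3)
```

```text
85 [[304.0, 257.6], [292.2, 252.7], [302.0, 247.0], [313.8, 251.7]]
110 [[304.1, 249.0], [292.1, 244.2], [302.0, 238.7], [313.9, 243.3]]
dot [[303.02984696 237.54262088]]
248 [180 171 179 184 191  67  52  52  55  50  46 148 152 116  69  73  39  38
  39  37  37  39  38  36  35  49  98  99  96  98  96  95]
252 [148 153 141 133 150  67 121 119 100  61  75 145 151 118  68  73  42  37
  36  36  39  39  40  39  35  43  88  87  89  91  95  96]
256 [ 84  92  86  89  83  62  56 117  68  69 144  68  67 142  70  73  39  38
  38  40  41  36  37  35  30 103 255 250 248 247 248 248]
[[311.14289028 272.9222242 ]
 [295.02161075 276.26775035]]
313.4481964737978 275.41706034318054
282 [ 47  29  32  39  38  40  37  28 127 217 250 247 246 247 247 247 247 247]
284 [255 255  77  49 102  42  36  60 199 250 249 244 246 246 246 247 247 248]
286 [251 252 101  42  47  46  47  38  64 140 254 247 246 246 246 246 248 250]
288 [233 198  88  47  50  46  47  73  33 208 253 247 247 232 239 240 252 255]
```

>>> drive_tool([
  [[0,0.003,-0.1,0,0,0],[0,0.003,-0.18,0,0,0],[0,0.003,-0.2,0,0,0],[0,0.003,-0.21,0,0,0],[0,0.003,-0.23,0,0,0],[0,0.003,-0.24,0,0,0]],
])

```text
time_s: 8.78
eef_pos: [489.3, 187.0, 291.2]
ee_rot: [0.001, 0.1, 0.995, 0.0]
force: [0.5, -0.6, -2.9]
grip_width: 0.457
```

```bash
python3 st.py
```

```text
t 8.78 pos [489.31 186.98 291.23] jaw 78.5 z [ 1.1e-03  1.0e-04 -1.0e+00] F [ 0.51 -0.58 -2.85] M [ 0.008 -0.013  0.045] g 0.457 j [ 0.14  0.43  1.65 -0.    1.06 -1.23]
```

>>> drive_tool([
  [[0,-0.002,-0.01,0,0,0],[0,-0.002,-0.02,0,0,0],[0,-0.002,-0.03,0,0,0],[0,-0.002,-0.04,0,0,0]],
])

```text
time_s: 9.28
eef_pos: [489.3, 186.8, 287.2]
ee_rot: [0.001, 0.1, 0.995, 0.0]
force: [-1.3, 0.6, -2.8]
grip_width: 0.46
```

```bash
python3 st.py
```

```text
t 9.28 pos [489.31 186.79 287.18] jaw 78.5 z [ 1.2e-03  2.0e-04 -1.0e+00] F [-1.32  0.63 -2.76] M [ 0.044 -0.024  0.009] g 0.46 j [ 0.14  0.43  1.65  0.    1.05 -1.23]
```

>>> drive_tool([
  [[0,0,-0.015,0,0,0],[0,0,-0.03,0,0,0],[0,0,-0.045,0,0,0],[0,0,-0.06,0,0,0]],
])

```text
time_s: 9.78
eef_pos: [489.4, 186.8, 281.7]
ee_rot: [0.001, 0.1, 0.995, 0.0]
force: [-1.9, -0.7, 5.8]
grip_width: 0.462
```

```bash
python3 st.py
```

```text
t 9.78 pos [489.4  186.77 281.66] jaw 78.51 z [ 0.0017  0.     -1.    ] F [-1.89 -0.72  5.76] M [-0.198  0.555 -0.031] g 0.462 j [ 0.14  0.44  1.66 -0.    1.04 -1.23]
```

>>> drive_tool([
  [[0,0,-0.015,0,0,0],[0,0,-0.03,0,0,0],[0,0,-0.045,0,0,0],[0,0,-0.06,0,0,0],[0,0,-0.068,0,0,0]],
])

```text
time_s: 10.4
eef_pos: [489.4, 186.8, 275.7]
ee_rot: [0.001, 0.1, 0.995, 0.0]
force: [-3.7, -1.6, 7.8]
grip_width: 0.465
```

```bash
python3 st.py
```

```text
t 10.4 pos [489.41 186.77 275.7 ] jaw 78.51 z [ 0.0022 -0.     -1.    ] F [-3.73 -1.64  7.85] M [-0.264  0.876 -0.052] g 0.465 j [ 0.14  0.45  1.67 -0.    1.02 -1.23]
```

>>> drive_tool([
  [[-0.003,-0.002,-0.005,0,0.001,0],[-0.003,-0.002,-0.008,0,0.001,-0.04],[-0.003,-0.002,-0.008,0,0.001,-0.08],[-0.003,-0.002,-0.008,0,0.001,-0.12],[-0.003,-0.002,-0.008,0,0.001,-0.16],[-0.003,-0.002,-0.008,0,0.001,-0.2]],
])

```text
time_s: 11.15
eef_pos: [489.6, 186.7, 276.2]
ee_rot: [0.002, 0.255, 0.967, 0.0]
force: [-0.3, 1.0, 8.2]
grip_width: 0.456
```

```bash
python3 st.py
```

```text
t 11.15 pos [489.58 186.67 276.19] jaw 60.4 z [ 0.0038  0.     -1.    ] F [-0.32  1.05  8.23] M [-0.034  0.23   0.062] g 0.456 j [ 0.14  0.45  1.66 -0.    1.02 -0.91]
```

>>> drive_tool([
  [[-0.003,0,-0.006,0,0.0024,-0.06],[-0.003,0,-0.01,0,0.0024,-0.12],[-0.003,0,-0.01,0,0.0024,-0.18],[-0.003,0,-0.01,0,0.0024,-0.24],[-0.003,0,-0.01,0,0.0024,-0.3],[-0.003,0,-0.01,0,0.0024,-0.36],[-0.003,0,-0.01,0,0.0024,-0.4]],
])

```text
time_s: 12.02
eef_pos: [489.8, 186.7, 276.5]
ee_rot: [0.001, 0.543, 0.84, 0.001]
force: [-0.1, 0.4, 8.7]
grip_width: 0.463
```

```bash
python3 st.py
```

```text
t 12.03 pos [489.8  186.75 276.55] jaw 24.27 z [ 3.1e-03 -5.0e-04 -1.0e+00] F [-0.12  0.37  8.69] M [0.058 0.099 0.066] g 0.463 j [ 0.14  0.45  1.66 -0.    1.03 -0.28]
```

>>> drive_tool([
  [[-0.004,0,-0.012,0,0.002,-0.03],[-0.004,0,-0.018,0,0.002,-0.06],[-0.004,0,-0.018,0,0.002,-0.09],[-0.004,0,-0.018,0,0.002,-0.12],[-0.004,0,-0.018,0,0.002,-0.14]],
])

```text
time_s: 12.65
eef_pos: [489.9, 187.0, 276.1]
ee_rot: [0.001, 0.632, 0.775, 0.001]
force: [0.3, 1.1, 8.0]
grip_width: 0.462
```

```bash
python3 st.py
```

```text
t 12.65 pos [489.9  187.03 276.11] jaw 11.65 z [ 3.7e-03  1.0e-04 -1.0e+00] F [0.31 1.08 7.96] M [0.333 0.058 0.399] g 0.462 j [ 0.14  0.45  1.66 -0.    1.02 -0.06]
```

>>> drive_tool([
  [[-0.002,0,-0.008,0,0.002,-0.015],[-0.002,0,-0.008,0,0.002,-0.03],[-0.002,0,-0.008,0,0.002,-0.036]],
])

```text
time_s: 13.02
eef_pos: [490.1, 187.1, 276.2]
ee_rot: [0.001, 0.653, 0.757, 0.001]
force: [0.7, 0.3, 6.5]
grip_width: 0.46
```

```bash
python3 st.py
```

```text
t 13.03 pos [490.06 187.15 276.17] jaw 8.41 z [ 3.1e-03  3.0e-04 -1.0e+00] F [0.72 0.32 6.53] M [ 0.054 -0.025  0.371] g 0.46 j [ 0.14  0.45  1.66 -0.    1.03 -0.01]
```

>>> drive_tool([
  [[0,0,-0.004,0,0,-0.012],[0,0,-0.004,0,0,-0.024],[0,0,-0.004,0,0,-0.024]],
])

```text
time_s: 13.4
eef_pos: [490.1, 187.2, 276.2]
ee_rot: [0.001, 0.667, 0.745, 0.001]
force: [-0.7, -0.6, 5.8]
grip_width: 0.461
```

```bash
python3 st.py
```

```text
t 13.4 pos [490.06 187.24 276.16] jaw 6.3 z [ 3.7e-03 -1.0e-04 -1.0e+00] F [-0.69 -0.6   5.76] M [-0.048  0.456  0.807] g 0.461 j [ 0.14  0.45  1.66 -0.    1.03  0.03]
```

>>> drive_tool([
  [[0,0,-0.01,0,0,-0.02],[0,0,-0.01,0,0,-0.02]],
])

```text
time_s: 13.65
eef_pos: [490.0, 187.5, 276.1]
ee_rot: [0.002, 0.677, 0.736, 0.001]
force: [-3.3, -0.8, 11.1]
grip_width: 0.461
```

```bash
python3 st.py
python3 - <<'E'
from h import *
im=viewer.capture("side"); cv2.imwrite("pics/side5.png",im[:,:,::-1]); crop(im,270,220,350,310,7,"pics/s5c.png")
im=viewer.capture("top"); cv2.imwrite("pics/top5.png",im[:,:,::-1]); crop(im,220,190,340,300,6,"pics/t5c.png")
E
```

```text
t 13.65 pos [489.99 187.51 276.06] jaw 4.73 z [ 0.0045 -0.0014 -1.    ] F [-3.32 -0.78 11.11] M [0.014 0.896 2.032] g 0.461 j [ 0.14  0.45  1.66 -0.    1.02  0.06]
```

View pics/s5c.png

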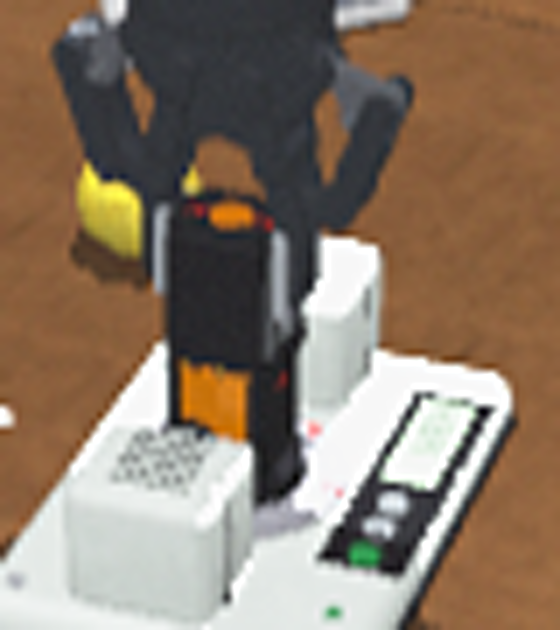

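Run:
```python
from h import *
im=cv2.imread("pics/side5.png").astype(float)
w=np.clip(im[...,2]-im[...,0]-100,0,None)*(im[...,1]>90)
a=w[247:255,298:309]; yy,xx=np.mgrid[247:255,298:309]; print((a*xx).sum()/a.sum(),(a*yy).sum()/a.sum()); print(im[246:256,298:310,2].astype(int))
print(proj("side",[[489.5,187,139.5],[489.5,187,144.5]]))
```

```text
302.5307872174591 250.2112236944661
[[170 115 112 116 131 128 140 143 133  85  47  47]
 [ 98  53  52  46  88  84 109 111 117 111  52  51]
 [ 30  36  31  56  90  91  58  47  50  95  52  52]
 [125  87 127 169 181 184 169 130  43  38  49  50]
 [137  90 206 227 224 223 227 210 105  68  43  49]
 [ 36  30 182 205 205 206 192 196 117  89 127  53]
 [ 40  37  66 135 138 138 102 104  65  70 137  68]
 [ 45  47  40  36  36  35  37  39  42  39  56 135]
 [ 45  47  44  43  45  45  44  46  40  36  70 169]
 [ 39  39  40  44  47  46  47  45  45  35  64 159]]
[[302.69624154 250.62757081]
 [302.69834173 248.94198509]]
```

>>> drive_tool([
  [[0,-0.003,0,0,0.002,0.012],[-0.002,-0.004,0.015,0,0.002,0.012],[-0.002,-0.004,0.03,0,0.002,0.012],[-0.002,-0.004,0.045,0,0.002,0.012],[-0.002,-0.004,0.045,0,0.002,0.014]],
])

```text
time_s: 14.38
eef_pos: [490.1, 187.2, 279.8]
ee_rot: [0.001, 0.669, 0.743, 0.0]
force: [5.1, 1.8, -7.9]
grip_width: 0.462
```

```bash
python3 st.py
```

```text
t 14.38 pos [490.05 187.16 279.79] jaw 6.01 z [ 0.0023 -0.001  -1.    ] F [ 5.07  1.82 -7.89] M [ 0.537 -1.125  0.82 ] g 0.462 j [ 0.14  0.45  1.66 -0.    1.04  0.04]
```

>>> drive_tool([
  [[-0.003,0,-0.006,0,0,0.004],[-0.003,0,-0.006,0,0,0.004]],
])

```text
time_s: 14.62
eef_pos: [489.9, 187.2, 279.6]
ee_rot: [0.001, 0.667, 0.745, 0.001]
force: [2.4, 0.9, 2.9]
grip_width: 0.457
```

```bash
python3 st.py
```

```text
t 14.62 pos [489.91 187.21 279.59] jaw 6.35 z [ 3.4e-03 -6.0e-04 -1.0e+00] F [2.42 0.93 2.86] M [ 0.326 -0.322  0.568] g 0.457 j [ 0.14  0.44  1.66 -0.    1.03  0.03]
```

>>> drive_tool([
  [[0,0,0,0,0,0],[0,0,0,0,0,0],[0,0,0,0,0,0],[0,0,0,0,0,0],[0,0,0,0,0,0],[0,0,0,0,0,0]],
], fingers=1)

```text
time_s: 15.38
eef_pos: [489.9, 187.2, 279.6]
ee_rot: [0.001, 0.667, 0.745, 0.001]
force: [0.5, -0.7, 0.4]
grip_width: 1.0
```

```bash
python3 st.py
python3 - <<'E'
from h import *
im=viewer.capture("side"); cv2.imwrite("pics/side6.png",im[:,:,::-1]); crop(im,270,220,350,310,7,"pics/s6c.png")
E
```

```text
t 15.38 pos [489.9  187.19 279.56] jaw 6.35 z [ 3.2e-03 -6.0e-04 -1.0e+00] F [ 0.47 -0.69  0.41] M [-0.009  0.02   0.022] g 1.0 j [ 0.14  0.44  1.66 -0.    1.03  0.03]
```

View pics/s6c.png

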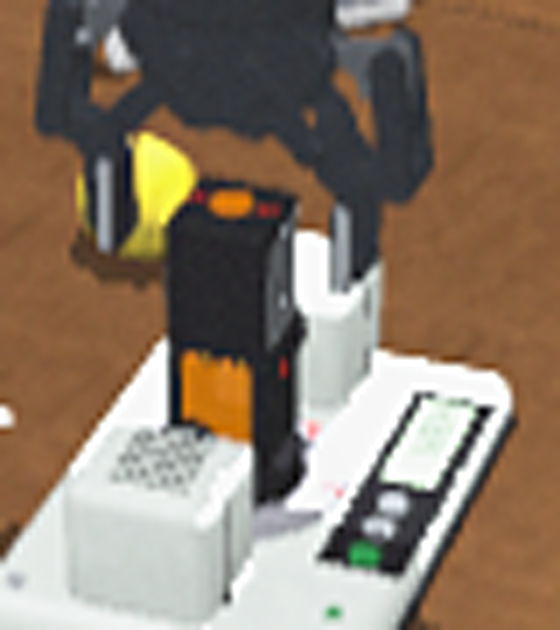

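>>> drive_tool([
  [[0,0,0.1,0,0,0],[0,0,0.25,0,0,0],[0,0,0.45,0,0,0],[0,0,0.7,0,0,0],[0,0,0.95,0,0,0],[0,0,0.98,0,0,0]],
])

```text
time_s: 16.18
eef_pos: [489.9, 187.2, 379.8]
ee_rot: [0.003, 0.667, 0.745, 0.002]
force: [-0.4, -0.2, 0.6]
grip_width: 1.002
```

>>> drive_tool([
  [[-0.15,-0.4,0,0,0,0],[-0.3,-0.7,0,0,0,0],[-0.5,-1,0,0,0,0]],
])

```text
time_s: 16.55
eef_pos: [439.2, 86.3, 379.3]
ee_rot: [0.002, 0.667, 0.745, 0.002]
force: [1.4, 0.5, -0.1]
grip_width: 1.0
```

>>> drive_tool([
  [[-0.2,-0.4,0,0,0,0],[-0.4,-0.7,0,0,0,0],[-0.6,-1,0,0,0,0]],
])

```text
time_s: 16.92
eef_pos: [378.3, -14.5, 378.8]
ee_rot: [0.002, 0.667, 0.745, 0.002]
force: [0.5, -0.2, -0.6]
grip_width: 1.001
```

>>> drive_tool([
  [[-0.1,-0.4,0,0,0,0],[-0.2,-0.7,0,0,0,0],[-0.3,-1,0,0,0,0],[-0.3,-1,0,0,0,0]],
])

```text
time_s: 17.42
eef_pos: [347.8, -115.6, 378.5]
ee_rot: [0.002, 0.668, 0.744, 0.002]
force: [-1.2, 0.5, -0.2]
grip_width: 1.006
```

```bash
python3 st.py
python3 - <<'E'
from h import *
im=viewer.capture("side"); cv2.imwrite("pics/side7.png",im[:,:,::-1])
im=viewer.capture("top"); cv2.imwrite("pics/top7.png",im[:,:,::-1]); crop(im,230,220,330,295,8,"pics/t7c.png")
E
```

```text
t 17.43 pos [ 347.8  -115.62  378.47] jaw 6.18 z [ 5.4e-03  4.0e-04 -1.0e+00] F [-1.16  0.47 -0.16] M [-0.048  0.015 -0.026] g 1.006 j [-0.64 -0.02  1.96  0.    1.2  -0.75]
```

View pics/t7c.png

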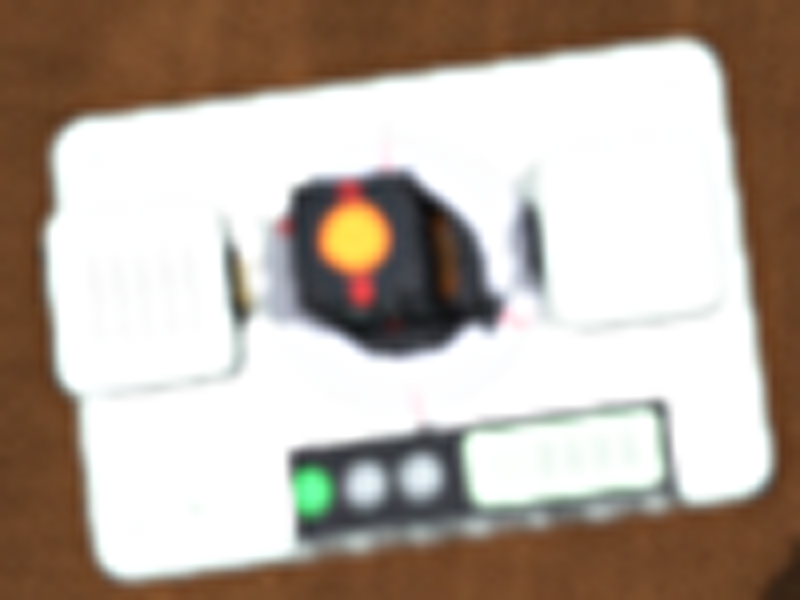

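View pics/top7.png

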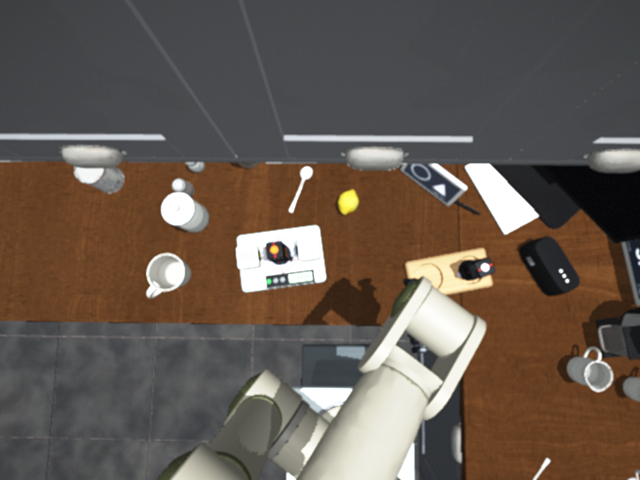

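View pics/side7.png

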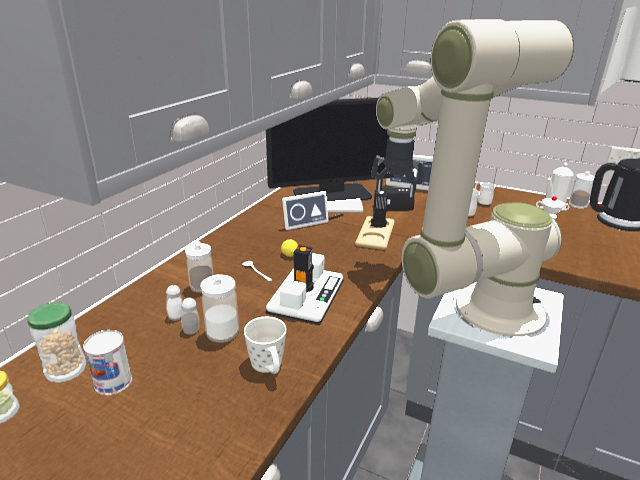

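Run:
```python
from h import *
t=cv2.imread("pics/top7.png").astype(float); B,G,R=t[...,0],t[...,1],t[...,2]
def wc(w,box):
    x0,y0,x1,y1=box; a=w[y0:y1,x0:x1]; yy,xx=np.mgrid[y0:y1,x0:x1]; return np.array([(a*xx).sum(),(a*yy).sum()])/a.sum()
pk=np.clip(R-G-6,0,None)
p=wc(pk,(274,234,283,241)); q=wc(pk,(279,267,286,273)); A=onz("top",p,28);C=onz("top",q,28); print("lines",p,q,A,C,np.degrees(np.arctan2(*(A-C)[[1,0]])))
rr=np.clip(R-np.maximum(G,B)-40,0,None)*(np.abs(G-B)<40)
a=wc(rr,(270,241,278,246)); b=wc(rr,(271,253,279,259)); A=onz("top",a,144.5);C=onz("top",b,144.5); print("cap",a,b,A,C,np.degrees(np.arctan2(*(A-C)[[1,0]])))
dot=np.clip(G-80,0,None)*np.clip(R-B-80,0,None)*(R>180); d=wc(dot,(268,244,281,256))
s=cv2.imread("pics/side7.png").astype(float)
w=np.clip(s[...,2]-s[...,0]-100,0,None)*(s[...,1]>90); e=wc(w,(298,244,309,253)); print(d,e,tri(e,d))
# marks, initial picture
i=cv2.imread("pics/top0.png").astype(float).sum(2)/3
print(i[232:240,272:284].astype(int)); print(i[270:277,278:290].astype(int))
```

```text
lines [277.81818182 239.66666667] [281.84210526 270.47368421] [526.26378345 192.85784543  28.        ] [446.14984845 180.34002861  28.        ] 8.880669260131507
cap [273.23786408 243.78398058] [274.67114094 255.43512304] [502.2604252  188.98209067 144.5       ] [474.94462827 184.87882347 144.5       ] 8.542863556132103
[273.82750019 249.2420546 ] [302.63469828 248.49856322] (array([489.44491736, 187.13229899, 145.86190693]), array([0.21850028]))
[[255 255 255 255 255 255 255 255 255 255 255 255]
 [255 255 255 255 255 255 255 255 255 255 255 255]
 [255 255 255 255 255 254 254 255 255 255 255 255]
 [255 255 255 255 254 252 251 254 255 255 255 255]
 [255 255 255 255 254 252 250 252 253 253 254 254]
 [255 254 254 253 253 252 251 251 250 251 252 253]
 [253 253 251 247 249 251 251 251 251 251 252 252]
 [252 252 249 245 247 251 251 252 252 252 251 252]]
[[252 252 252 252 253 252 247 246 250 252 253 255]
 [253 253 253 252 251 250 249 251 254 255 255 255]
 [255 255 255 250 236 229 237 244 245 243 236 214]
 [248 247 241 214 168 153 164 170 162 149 154 163]
 [168 153 141 119  89  79  86  85  76  96 169 229]
 [ 78  70  64  62  61  58  60  58  57 107 207 253]
 [ 56  57  68  87 104 100  77  58  60 111 214 254]]
```

```bash
python3 -c "
from rig import ctrl; print(ctrl.finish_job())"
```

```text
the job is handed in; nothing more can be done
None
```

The amber cell is locked in the meter and released, and I handed the job in at 17.5 s of the 64 s allowed. I gripped it by its ribbed sides and lowered it into the ring at about 78.5°, where the lugs went straight into the slots. I then pressed it to the bottom of the spring and turned it clockwise until the torque rose to 2 N m, with the ring moving along at the end. After that I eased it up and opened the gripper.

**Final checks**
- **Angle:** the cell's red line is at 8.5°, matching the meter's measured 8.45°. The ring's red lines read 8.9°, so it is at its end stop to within what the picture can resolve.
- **Height:** two-view triangulation puts the foot at about 11–12 mm over the socket floor against an expected 10.5 mm. The same method read 1 mm too high on the cap before pick-up, and the cell rose about 5 mm on release, so I take it as locked.
- **Surroundings:** by eye, the clear cell, jar, mug and lemon look unmoved, and the arm is clear of everything.

**Disagreements**
- At the end stop the jaws read 4.7–6.3°, short of the cell's 8.5°. I put this down to the gripper winding up under torque.
- While I was lifting it still gripped, the pull briefly reached 7.9 N as the lugs met the notches. I eased that off before opening.

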